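# Clamp a praline gift box for ribboning

## Robot

A 7-joint arm with a two-finger parallel gripper is mounted at the origin on the work surface. World frame = base frame: x ahead of the robot, y to its left, z up, the work surface at z = 0. Lengths are in mm, angles in rad, forces in N, time in s.
With the tool pointing down it reaches from about 425 to 925 mm from the base axis. Payload 6.8 kg.
Tool frame: the origin (TCP) lies midway between the tips of the shut fingers; the grasp point (between the pads) lies r.grip_point_offset behind it (r.grip_point_offset is the distance from the TCP to the grasp point, in mm); z points along the fingers, y is the line along which they close (so a half turn about z gives the same grasp; the last joint's range is limited). The gripper opens to 85 mm and grips with 20 to 120 N. Pads are 22 mm wide; open, the fingers measure 114 mm over their backs; the gripper's body (76 mm by 85 mm) begins 54 mm behind the grasp point. The pads swing forward as they close: fully open they stand 13 mm farther back than shut.
Start: joints at [-1.36, 0.477, 0.022, 1.555, -0.011, 1.109, -0.083], TCP at [211.56, 641.007, 202.708] pointing down, gripper open.
Joint ranges: [-2.96, 2.96], [-0.34, 2.1], [-1.41, 1.46], [0.24, 2.44], [-1.37, 4.51], [0.17, 1.92], [-2.96, 2.96]. Speed limits (rad/s): [2.39, 2.39, 3.14, 3.14, 3.14, 3.14, 3.14].

## Interface

Orientations are given as a rotation vector (axis times angle).
In Python, from rig import r gives the robot as it stands. The module is installed in compiled form; this text tells all that it offers. Calls block until the motion is done:
- r.movep(position, orientation): joint-space move of the TCP to a pose.
- r.movel(position, attitude=None, velocity=150): straight line of the TCP; attitude=None keeps the orientation; velocity is the mean speed in mm/s.
- r.set_joints(angles): joint-space move.
- r.grip(opening, effort=None): finger opening in mm; effort is the grip in N (None keeps the last); returns when the fingers have stopped.
- r.dwell(seconds).
- r.inverse_kinematics(position, orientation): joint angles nearest the present ones, or None.
- r.sense(): the state.
- r.grab_frame(name): name is "side" or "top"; returns (picture, depth): 400x640x3 uint8, red, green, blue; 400x640 float32, mm along the optical axis (not along the pixel's ray), 0 where there is no reading.
- r.camera_params(name): a dict with "fovy" (degrees; the focal length in pixels is half the picture's height over the tangent of half this angle, whatever the lens; pixels are square), "cx", "cy" (the principal point, pixels), "camera_from_world" (4x4, takes a point from world to camera coordinates). Camera axes: x right, y down, z forward; pixel columns grow to the right and rows downward; lengths in mm; the calibration is good to about 2 mm. A picture is of the moment at which its call begins. camera_params takes no time and is no camera call.
A pose or a line that the arm cannot do raises r.PlanningError and nothing moves.
- r.finish_job(): hands the job in; it is judged then, once.
The state is a dict: "clock": time; "joints": joint angles; "qd": joint speeds; "effort": joint torques, N m; "tcp_pos": TCP position; "eef_rot": TCP orientation; "wrist_force": force on the tool from outside, world axes, zero at the start; "torque": the same for the moment, N m; "gripper_width": finger opening in mm; "gripper_force": force on a finger pad.
Only numpy, scipy, OpenCV 4.12 (cv2) and the standard library are available. Lean on these libraries where they do the work, as an engineer would, in place of code of your own. Each camera call takes 0.05 s, during which the arm holds its last target. There are 200 camera calls.

## Task

On the pastry-shop counter, first slide the yellow transport lock of the box clamp fully to its end stop, away from the clamp, so that the red trigger is free. Then pump the trigger against the black handle until the ratchet has run the jaw pad up to the wooden gift box and holds the box against the metal stop with the sprung pad pushed about half-way in, never nearly all the way in, which would crush the box. Finish while still squeezing the trigger at that point (letting go slackens the jaw); move the jaw and the box only by means of the trigger, and leave the shaker, jar and ribbon spool where they stand.

Things in the scene. Friction and masses are not known exactly. Their poses are not given: they have to be found in the camera images.
- clamp: box clamp fixed to the counter: dark steel bed 100 x 375 mm, 12 mm thick. Origin: underside, below the middle between the two grip bars. z up; the jaw advances to +y, the lock slides to -x. In mm: bed y -110 to 265, handle bar y 25 z 125, trigger pivot y -9 z 22, locked knob x -85 y -3.5. Apart from the uprights of handle, trigger and knob all on it is below z 85.
- handle_bar (a point): middle of the fixed black handle bar, a round horizontal bar of 12 mm diameter, 56 mm long along the clamp's x, at 125 mm above the counter. It does not move.
- trigger_bar (a point): middle of the red trigger's round grip bar, 12 mm diameter, 56 mm long along the clamp's x, at rest 50 mm behind the handle bar (to the clamp's -y), about 124 mm high. A gripper closing along the clamp's y over both bars spans 62 mm at rest, 30 mm fully squeezed.
- trigger (a joint): trigger angle, rad: 0 at rest, 0.312 fully squeezed (bar moves 32 mm to the handle); under 0.05 while locked. Sprung back (2.5 N at the bar at rest, 4 N squeezed; about 11 N with the pad half in). On release the pawl clicks back over 5 mm teeth; part of each squeeze (up to half) is lost before it bites, so a full one moves the jaw about 5 to 10 mm.
- lock_knob (a point): grip point in the yellow lock knob, an upright block 18 (clamp x) x 16 (clamp y) x 36 mm high, from 56 to 92 mm above the counter; the point is on its axis, 78 mm above the counter.
- lock (a joint): lock slide, m: 0 fully locked, 0.035 at the end stop (free); it grows as the knob moves to the clamp's -x. About 2 N moves it. It starts between 0 and 0.010.
- jaw (a joint): jaw advance along the clamp's +y, m, 0 to 0.075. Starts between 0.008 and 0.026. It rubs with 4 N, so it stays when pumped in free air, but slides back if the trigger is let go with the pad pressed.
- pad (a joint): how far the sprung pad is pushed into the jaw, m: 0 untouched, 0.006 half-way, 0.012 fully in (the green plunger behind the black pad has then vanished). Spring 1.7 N per mm: about 10 N at half-way.
- pad_face (a point): centre of the front face of the black jaw pad (60 wide x 52 mm high, 8 mm thick), which faces the clamp's +y; 110 mm from the clamp's origin along y when jaw and pad joints are 0.
- stop_face (a point): centre of the face of the fixed metal stop (80 wide, 12 to 78 mm above the counter), 235 mm from the clamp's origin along y; the face looks to the clamp's -y.
- gift_box: light wooden praline box with red cross band, 66 (x) x 80 (y) x 60 mm high, about 0.35 kg, loose on the bed between pad and stop, up to 12 mm short of the stop. Origin at the centre of its underside, z up, axes nearly along the clamp's.
- shaker: steel sugar shaker, 72 mm wide, 138 mm high; bystander. Origin at the centre of its underside.
- biscuit_jar: amber glass jar, 90 mm wide, 130 mm high; bystander. Origin at the centre of its underside.
- ribbon_spool: red ribbon spool lying flat, 70 mm wide, 38 mm high; bystander. Origin at the centre of its underside.
Things that resemble listed ones, but are neither listed nor needed, are in the scene too. Of the things that look like the gift_box, the smallest one is meant.

How it is judged:
By the outcome, as a careful person would: the job done as asked, in the order asked, and still so for the second after the job is handed in, while the arm keeps its last pose, push and grip.
It also fails if it takes over 67 s, if anything falls off the work surface, if the arm or the gripper's body presses on something with over 40 N, if the wrist force passes 120 N, or if a joint passes its speed limit or range.

## Working session

There is one attempt and no reset: what is moved stays moved. The work goes in short steps, each a Python script; the robot and the scene stay as the last script left them, time stands still between calls to the robot, and variables do not carry over. Pictures are saved under pics/ and viewed, at most 10 in all, crops included, and the job is handed in when it is done.

```bash
mkdir -p pics; ls; cat > h.py <<'E'
import numpy as np, cv2
from rig import r
def save(name,fn):
    p,d=r.grab_frame(name); cv2.imwrite(f'pics/{fn}.png',p[:,:,::-1]); np.savez(f'{fn}.npz',p=p,d=d); return p,d
def cam(name):
    c=r.camera_params(name); f=200/np.tan(np.radians(c['fovy'])/2); return f,c['cx'],c['cy'],np.array(c['camera_from_world'])
def pts(name,d):
    f,cx,cy,T=cam(name); v,u=np.mgrid[:d.shape[0],:d.shape[1]]
    P=np.stack([(u-cx)/f*d,(v-cy)/f*d,d],-1); R=T[:3,:3]
    return (P-T[:3,3])@R
def ray(name,uv,z):
    f,cx,cy,T=cam(name); R=T[:3,:3]; o=-R.T@T[:3,3]; g=R.T@np.array([(uv[0]-cx)/f,(uv[1]-cy)/f,1]); return o+g*(z-o[2])/g[2]
def proj(name,p):
    f,cx,cy,T=cam(name); q=T[:3,:3]@p+T[:3,3]; return q[0]/q[2]*f+cx,q[1]/q[2]*f+cy
E
python3 - <<'E'
from h import *
for n in('side','top'):
    save(n,n+'0'); print(n,cam(n))
print(r.sense(), r.grip_point_offset)
E
```

```text
pics
side (np.float64(441.4056348346352), 321.2639424697154, 202.41522359685212, array([[ 9.93439338e-01, -1.12568539e-01, -2.01644452e-02,
        -5.81806274e+02],
       [-9.65332716e-02, -7.30900444e-01, -6.75622579e-01,
         9.22210591e+01],
       [ 6.13156447e-02,  6.73136588e-01, -7.36971863e-01,
         1.28017761e+03],
       [ 0.00000000e+00,  0.00000000e+00,  0.00000000e+00,
         1.00000000e+00]]))
top (np.float64(484.12895885146787), 312.7017227228325, 198.51397374684643, array([[-2.40224202e-02, -9.99700346e-01,  4.70549836e-03,
        -5.55374188e+00],
       [-9.89552896e-01,  2.31087586e-02, -1.42306189e-01,
         5.96822863e+02],
       [ 1.42154808e-01, -8.07487859e-03, -9.89811501e-01,
         1.49014813e+03],
       [ 0.00000000e+00,  0.00000000e+00,  0.00000000e+00,
         1.00000000e+00]]))
{'clock': 0.1, 'joints': array([-1.36010762,  0.47770603,  0.02232007,  1.55631864, -0.01151361,
        1.10932278, -0.08309934]), 'qd': array([ 1.08815252e-03,  4.59916115e-04,  7.36710194e-04, -2.06430439e-03,
        1.37248363e-05,  8.23586594e-04,  4.78041053e-04]), 'effort': array([ 4.01996600e-03, -5.97760713e+01,  1.61338516e+00, -2.81956816e+01,
        1.28151564e-02,  5.07508477e-03,  1.63616789e-05]), 'tcp_pos': array([211.37208005, 640.4497738 , 201.84452295]), 'eef_rot': array([-4.98553937e-01, -3.10161446e+00,  2.54303439e-03]), 'wrist_force': array([ 0.33371881, -0.69111592, -0.07750569]), 'torque': array([-0.03153195, -0.07662355, -0.02544683]), 'gripper_force': 0.0, 'gripper_width': 85.47012392555882} 18.700000000000003
```

View pics/side0.png

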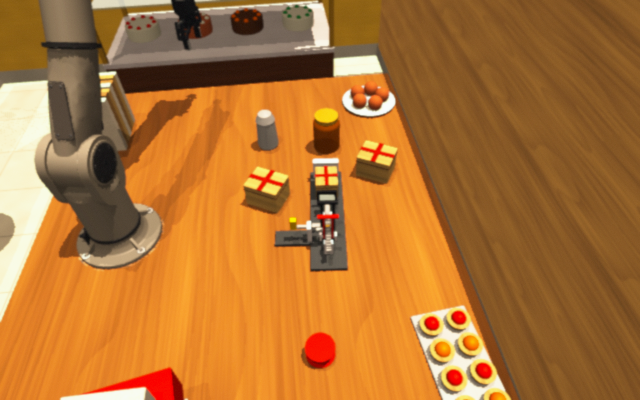

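View pics/top0.png

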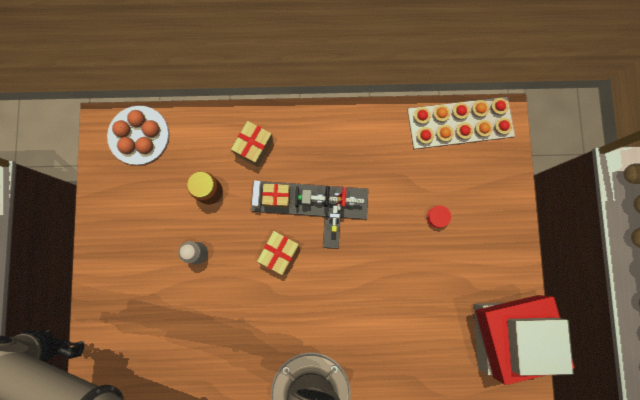

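The clamp's +y points left in the top view, which is world +y, so its yaw is near 0. There are three gift-box look-alikes in the top view: (275,195) in the clamp, (252,143) and (278,253). The one at (275,195) is the smallest, and it sits on the bed between pad and stop. There is one yellow knob, at (334,229). Red bars: the trigger bar is at about (344,197). I'll check these in a close crop.

```bash
cat > m.py <<'E'
from h import *
t=np.load('top0.npz'); s=np.load('side0.npz')
a=cv2.resize(t['p'][165:265,240:380],None,fx=5.5,fy=5.5,interpolation=cv2.INTER_CUBIC)[:,:,::-1]
cv2.imwrite('pics/c0.png',a)
p,d=t['p'].astype(int),t['d']; W=pts('top',d)
# bed: dark pixels with height ~12
roi=np.zeros(d.shape,bool); roi[170:255,235:385]=1
m=roi&(W[...,2]>6)&(W[...,2]<18); print('bed z',np.median(W[m][:,2]), m.sum())
m2=roi&(W[...,2]>6); xy=W[m2][:,:2].astype(np.float32)
k=m2.astype(np.uint8); 
X=W[m]; b=X[np.abs(X[:,1]-np.median(X[:,1]))<400]
# right part edge: 
for lo,hi in((240,300),(345,368)):
    q=m.copy(); q[:,:lo]=0;q[:,hi:]=0
    print(lo,W[q].min(0),W[q].max(0))
hs,ss,v=cv2.split(cv2.cvtColor(t['p'],cv2.COLOR_RGB2HSV))
red=roi&((hs<6)|(hs>174))&(ss>150)&(W[...,2]>90); yel=roi&(hs>22)&(hs<32)&(ss>150)&(v>120)
yel[:, :320]=0; 
for n,q in(('red',red),('yel',yel)):
    if q.any():
        vv,uu=np.nonzero(q); print(n,q.sum(),uu.mean(),vv.mean(),uu.min(),uu.max(),vv.min(),vv.max(),np.median(W[q],axis=0))
print(W[203,330:372].round())
E
python3 m.py
```

```text
bed z 10.97825204370246 2437
240 [427.21720331  23.34682911   6.00268599] [700.02755563 215.60830967  17.98818373]
345 [ 420.13559247 -199.41394188    6.03182388] [ 686.43943499 -120.58227331   17.94027384]
red 79 342.0886075949367 197.16455696202533 275 345 187 254 [ 588.87757191 -109.67421649  127.15181358]
yel 16 334.0 228.6875 332 336 226 231 [495.99918352 -83.23011269  91.15969487]
[[ 585.  -75.   16.]
 [ 586.  -79.    7.]
 [ 585.  -82.   11.]
 [ 585.  -85.   10.]
 [ 584.  -88.   14.]
 [ 582.  -91.   29.]
 [ 580.  -93.   48.]
 [ 578.  -95.   60.]
 [ 576.  -97.   74.]
 [ 575. -100.   80.]
 [ 576. -103.   77.]
 [ 569. -103.  126.]
 [ 569. -106.  128.]
 [ 568. -109.  130.]
 [ 569. -112.  127.]
 [ 584. -124.   13.]
 [ 585. -128.    4.]
 [ 583. -130.   17.]
 [ 583. -133.   16.]
 [ 578. -133.   53.]
 [ 578. -136.   53.]
 [ 578. -140.   53.]
 [ 578. -142.   56.]
 [ 578. -146.   54.]
 [ 584. -153.    9.]
 [ 584. -156.    8.]
 [ 583. -160.    9.]
 [ 583. -162.   13.]
 [ 583. -166.    9.]
 [ 583. -169.    7.]
 [ 583. -172.   13.]
 [ 583. -176.    7.]
 [ 582. -178.   14.]
 [ 582. -181.   16.]
 [ 582. -185.   12.]
 [ 583. -189.    8.]
 [ 582. -191.   14.]
 [ 582. -195.   10.]
 [ 584. -200.   -2.]
 [ 584. -204.   -6.]
 [ 583. -206.    3.]
 [ 584. -210.   -2.]]
```

View pics/c0.png

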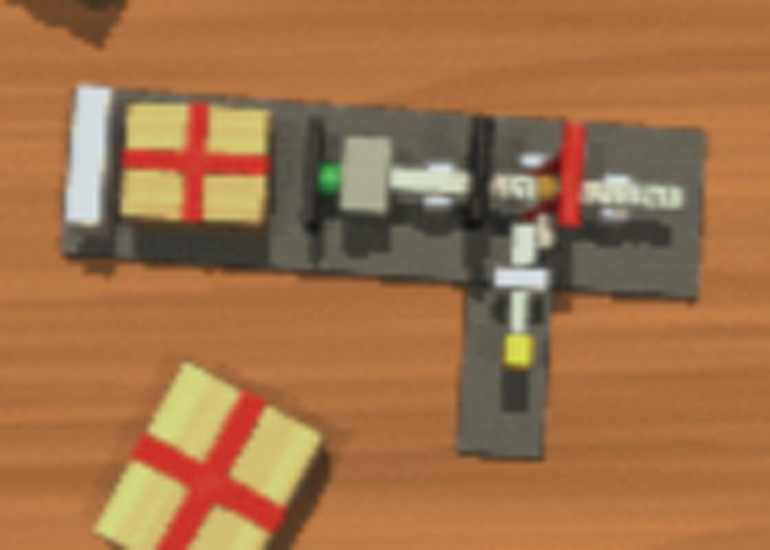

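The crop confirms the layout. The box in the clamp has its red cross at (275,194), the knob is at (334,229), the trigger bar at (343.5,197) and the handle bar at (327,196). The bed's corners are clear, so next I'll get the clamp pose from them.

```bash
cat > m2.py <<'E'
from h import *
c=lambda u,v:(240+u/5.5-0.4,165+v/5.5-0.4)
A=ray('top',c(705,128),12);B=ray('top',c(697,298),12);C=ray('top',c(65,257),12)
print(A,B,C)
yv=(C-B)[:2]; L=np.hypot(*yv); yv/=L; xv=np.array([yv[1],-yv[0]]); print('len',L,'w',np.hypot(*(A-B)[:2]),'yaw',np.arctan2(-yv[0],yv[1]))
# origin: x=0,y=0 in the clamp; B=(-50,-110), A=(50,-110), C=(-50,265)
O=np.mean([B[:2]+50*xv+110*yv,A[:2]-50*xv+110*yv,C[:2]+50*xv-265*yv],axis=0); print('O',O)
Kn=ray('top',c(518,350),92)[:2]-O; print('knob',Kn@xv,Kn@yv)
for n,uv,z in(('trig',c(571,174),130),('hand',c(482,172),131),('box',c(196,160),72),('padtop',c(315,188),70)):
    q=ray('top',uv,z)[:2]; print(n,q,(q-O)@xv,(q-O)@yv)
np.savez('clamp.npz',O=O,xv=xv,yv=yv)
E
python3 m2.py
```

```text
[ 631.60935878 -199.31311319   12.        ] [ 531.14725341 -190.59147527   12.        ] [563.91363333 178.10201594  12.        ]
len 370.14662784980777 w 100.8399800822588 yaw -0.08863872700718886
O [590.83014395 -87.01734828]
knob -94.20873283996669 -2.4335664809196915
trig [ 588.71450897 -110.86532765] 0.003758250766665583 -23.94163773736404
hand [590.79111145 -62.52958876] -2.206601923729635 24.388169213361884
box [610.17571827  96.61145773] 3.0143084557096493 184.62043112101654
padtop [592.91042036  29.74556201] -8.264058827448883 116.48866940455522
```

```bash
cat >> h.py <<'E'
from scipy.spatial.transform import Rotation as Ro
try:
    _c=np.load('clamp.npz'); O,xv,yv=_c['O'],_c['xv'],_c['yv']
    Y=np.r_[yv,0]; Z=np.array([0,0,-1.]); ATT=Ro.from_matrix(np.c_[np.cross(Y,Z),Y,Z]).as_rotvec()
except Exception: pass
def P(x,y,z): return np.r_[O+x*xv+y*yv,z]
def loc(p): q=np.array(p[:2])-O; return np.array([q@xv,q@yv,p[2]])
def F():
    w=r.sense()['wrist_force']; return np.array([w[:2]@xv,w[:2]@yv,w[2]])
def show(t=''):
    s=r.sense(); print(t,round(s['clock'],2),loc(s['tcp_pos']).round(1),'F',F().round(1),'w',round(s['gripper_width'],1),'gf',round(s['gripper_force'],1))
E
python3 - <<'E'
from h import *
print(ATT, r.inverse_kinematics(P(-94,-3,200),ATT))
r.movep(P(-94,-3,200),ATT); show()
r.grip(50,25); r.movel(P(-94,-3,110)); show()
save('top','top1'); p,_=save('side','side1')
cv2.imwrite('pics/s1.png',cv2.resize(p[130:280,230:400],None,fx=4,fy=4)[:,:,::-1])
E
```

```text
[0.13918781 3.13850779 0.        ] [-0.58261394  0.23106061  0.73212072  1.99758033 -0.18553256  0.97882925
  1.72264398]
 2.84 [-93.8  -2.2 200. ] F [ 0.2  0.9 -0.5] w 85.3 gf 0.0
 4.03 [-93.4  -3.2 110.6] F [ 1.1 -0.6  0.1] w 50.1 gf 0.0
```

View pics/s1.png

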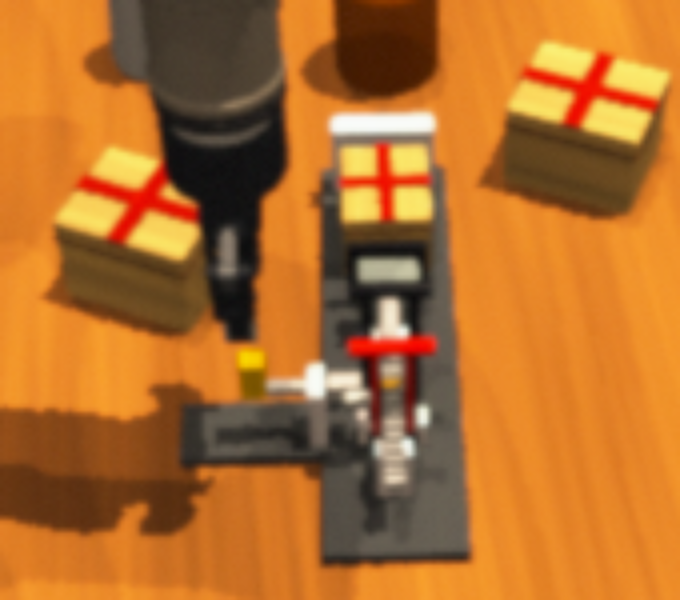

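The fingers are just above the knob. The knob top is at side pixel (292.7,218.7), and the fingertip shows slightly left of it, at (289,212). I'll check with a ray.

```bash
python3 - <<'E'
from h import *
print(loc(ray('side',(230+251/4-.4,130+357/4-.4),92)), proj('side',P(-94,-3,92)), proj('side',P(-94,-30,110)),proj('side',P(-94,25,110)))
print(loc(ray('side',(230+391/4-.4,130+346/4-.4),130)), proj('side',P(0,-25,130)))
E
```

```text
[-90.94916714  -6.31765915  92.        ] (np.float64(291.24154038949797), np.float64(217.94661932662075)) (np.float64(290.53401137865495), np.float64(221.31925694226837)) (np.float64(290.9992461624508), np.float64(205.74780362416863))
[  2.58915066 -33.20135413 130.        ] (np.float64(326.2465710345337), np.float64(213.73662655153126))
```

```bash
python3 - <<'E'
from h import *
r.movel(P(-92.5,-3,60),velocity=80); show('down')
r.grip(10,30); show('grip')
f0=F()
x=-92.5
while x>-135:
    x-=3; r.movel(P(x,-3,60),velocity=40); f=F()-f0; show(f'{x:.1f}')
    if f[0]>14: break
save('side','side2');save('top','top2')
p=np.load('side2.npz')['p']
cv2.imwrite('pics/s2.png',cv2.resize(p[130:280,230:400],None,fx=4,fy=4)[:,:,::-1])
E
```

```text
down 4.91 [-92.3  -3.2  60.1] F [-0.1 -0.  -0.7] w 50.0 gf 0.0
grip 5.32 [-92.2  -3.8  60.5] F [-1.3 -2.9  4.9] w 14.6 gf 29.4
-95.5 5.57 [-95.   -3.7  60.4] F [ 1.3 -5.4  5.6] w 14.7 gf 29.9
-98.5 5.82 [-98.1  -3.7  60.4] F [ 0.5 -5.5  6.3] w 14.4 gf 30.0
-101.5 6.07 [-101.    -3.6   60.4] F [ 0.8 -5.1  6.5] w 14.4 gf 30.0
-104.5 6.32 [-104.    -3.6   60.4] F [ 0.5 -4.9  7. ] w 14.5 gf 30.0
-107.5 6.57 [-107.    -3.6   60.4] F [-0.4 -5.8  7.1] w 14.3 gf 30.0
-110.5 6.82 [-110.1   -3.6   60.4] F [ 0.5 -6.   6.2] w 14.3 gf 30.1
-113.5 7.07 [-113.    -3.6   60.4] F [-0.7 -5.4  6.7] w 14.3 gf 30.1
-116.5 7.32 [-116.    -3.5   60.4] F [ 0.9 -5.1  6.9] w 14.6 gf 30.1
-119.5 7.57 [-117.6   -3.5   60.5] F [ 3.7 -4.8  0.7] w 14.4 gf 30.0
-122.5 7.82 [-117.6   -3.5   60.7] F [13.7 -6.5 -9.8] w 14.4 gf 30.2
```

View pics/s2.png

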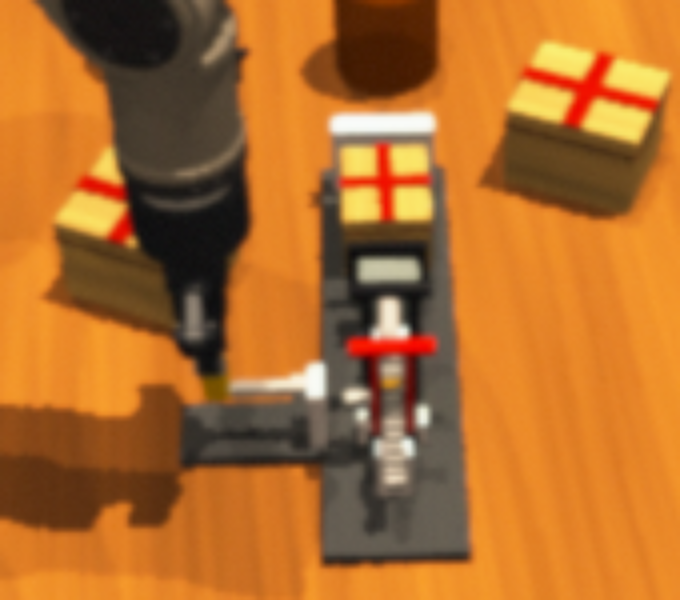

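The knob has hit its end stop: it stayed at -117.6 while the force rose, and the side view shows it at the end of its track. Next I'll release it and straddle the bars.

```bash
python3 - <<'E'
from h import *
r.movel(P(-119,-3,60),velocity=40); show()
r.grip(40,60); r.movel(P(-119,-3,185),velocity=250); r.grip(80,60)
r.movel(P(-1,0,185),velocity=250); show()
save('top','top3')
r.movel(P(-1,0,96),velocity=120); r.dwell(.2); show('down')
for i in range(3): show()
p,_=save('top','top4'); q,_=save('side','side4')
a=cv2.resize(p[165:265,235:385],None,fx=4,fy=4); b=cv2.resize(q[140:280,250:400],None,fx=400/140,fy=400/140)
cv2.imwrite('pics/c4.png',np.vstack([cv2.resize(a,(600,300)) if 0 else a[:, :600],cv2.copyMakeBorder(b[:200+200],0,0,0,600-b.shape[1],cv2.BORDER_CONSTANT)])[:600,:,::-1] if 0 else np.hstack([cv2.resize(a,(450,300)),cv2.resize(b,(322,300))])[:,:,::-1])
E
```

```text
8.17 [-117.6   -3.5   60.4] F [ 3.  -5.3  3.7] w 14.5 gf 31.9
 10.28 [ -1.6  -0.4 184.4] F [ 0.4 -0.5 -0.4] w 79.6 gf 0.0
down 11.43 [-0.4 -0.  96.8] F [ 0.5 -0.2  0.5] w 79.8 gf 0.0
 11.43 [-0.4 -0.  96.8] F [ 0.5 -0.2  0.5] w 79.8 gf 0.0
 11.43 [-0.4 -0.  96.8] F [ 0.5 -0.2  0.5] w 79.8 gf 0.0
 11.43 [-0.4 -0.  96.8] F [ 0.5 -0.2  0.5] w 79.8 gf 0.0
```

View pics/c4.png

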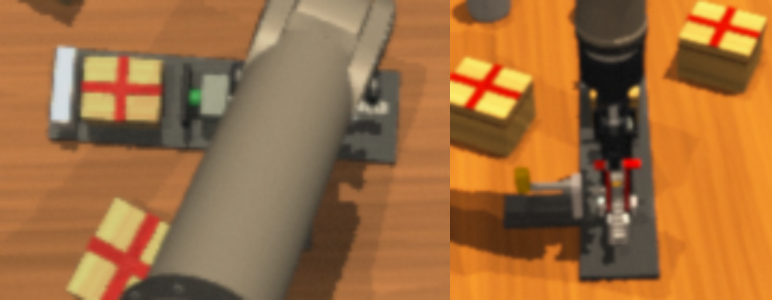

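The lock is free, and the bars are straddled with no contact. In the top view the plunger at (300,197) and the box at (275,195) are still visible. I'll do the first pump stroke by pushing the trigger with the -y finger, logging the force.

```bash
cat >> h.py <<'E'
def meas(n=1):
    """clamp-y of box centroid (top, z72) and green plunger, plus green amount (px)"""
    o=[]
    for _ in range(n):
        p,_d=r.grab_frame('top'); a=p.astype(float); R,G,B=a[...,0],a[...,1],a[...,2]
        g=np.clip((G-np.maximum(R,B))/100,0,None); g[:175]=0; g[220:]=0; g[:,:245]=0; g[:,330:]=0; g[g<.15]=0
        yel=(R>140)&(R>1.5*B)&(np.indices(R.shape)[0]<208)&(G>0.75*R); yel[:180]=0; yel[:,:250]=0; yel[:,305:]=0
        v,u=np.nonzero(yel); vb,ub=v.mean(),u.mean()
        V,U=np.indices(g.shape); gs=g.sum()+1e-9; ug,vg=(U*g).sum()/gs,(V*g).sum()/gs
        o.append([loc(ray('top',(ub,vb),72))[1],loc(ray('top',(ug,vg),50))[1],gs,len(v)])
    return np.mean(o,0).round(2)
def ysweep(c0,c1,step=2.,v=60,every=1):
    out=[]
    for i,c in enumerate(np.linspace(c0,c1,int(abs(c1-c0)/step)+1)[1:]):
        r.movel(P(-1,c,96),velocity=v)
        s=r.sense(); out.append((round(loc(s['tcp_pos'])[1],1),round(F()[1],1)))
    return out
E
python3 - <<'E'
from h import *
print(meas(3))
print(ysweep(0,38)); show(); print(meas(3))
print(ysweep(38,42,1)); show(); print(meas(3))
save('top','top5')
r.movel(P(-1,4,96),velocity=150); r.dwell(.1); show(); print(meas(3))
E
```

```text
[187.01 109.3   13.65 355.67]
[(np.float64(2.3), np.float64(-0.3)), (np.float64(4.2), np.float64(0.1)), (np.float64(6.2), np.float64(-0.5)), (np.float64(8.2), np.float64(-0.0)), (np.float64(10.2), np.float64(-0.3)), (np.float64(12.2), np.float64(-0.5)), (np.float64(14.2), np.float64(0.1)), (np.float64(16.2), np.float64(0.3)), (np.float64(18.2), np.float64(0.4)), (np.float64(20.2), np.float64(-0.1)), (np.float64(22.2), np.float64(-0.2)), (np.float64(24.2), np.float64(0.1)), (np.float64(26.2), np.float64(-0.4)), (np.float64(28.2), np.float64(1.8)), (np.float64(30.2), np.float64(0.4)), (np.float64(32.2), np.float64(-0.2)), (np.float64(34.2), np.float64(-0.7)), (np.float64(36.2), np.float64(-0.9)), (np.float64(38.2), np.float64(-0.2))]
 16.43 [-1.  38.2 96. ] F [ 0.  -0.2 -0.5] w 80.2 gf 0.0
[ 186.49 1152.17    0.    352.33]
[(np.float64(39.1), np.float64(0.3)), (np.float64(40.1), np.float64(-0.2)), (np.float64(41.1), np.float64(0.2)), (np.float64(42.1), np.float64(0.6))]
 17.57 [-1.  42.1 96. ] F [-0.   0.6 -0.1] w 80.0 gf 0.0
[ 186.7  1152.17    0.    351.33]
 18.27 [-0.9  4.9 95.9] F [ 0.7 -0.2  0.8] w 79.8 gf 0.0
[187.03 109.29  13.8  355.67]
```

No contact force was felt over the stroke. I'll push again and check the side view.

```bash
python3 - <<'E'
from h import *
q0=r.grab_frame('side')[0]
r.movel(P(-1,25,96),velocity=150); r.dwell(.2); show(); q1=r.grab_frame('side')[0]
f=lambda q: cv2.resize(q[165:265,285:365],None,fx=5,fy=5)
cv2.imwrite('pics/c6.png',np.hstack([f(q0),f(q1)])[:,:,::-1])
E
```

```text
18.97 [-1.  24.1 96.1] F [ 0.5 -0.3  0.2] w 80.0 gf 0.0
```

View pics/c6.png

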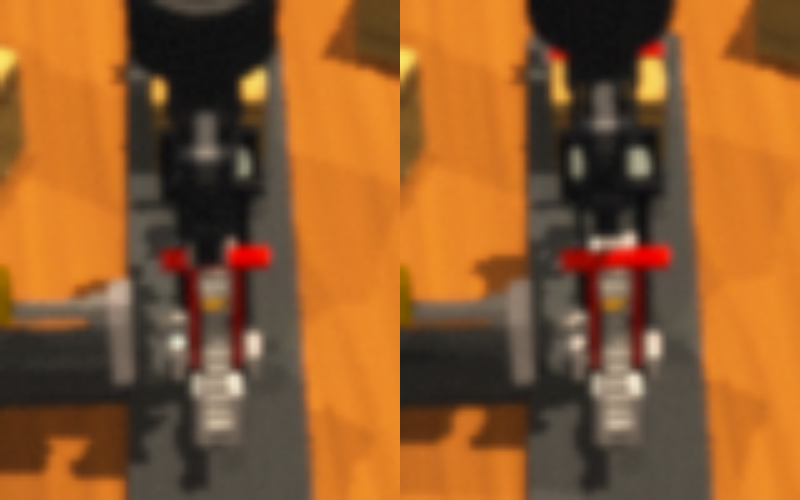

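```bash
python3 - <<'E'
from h import *
s=r.sense(); print(Ro.from_rotvec(s['eef_rot']).as_matrix().round(2))
for a in [(0,-25,124),(0,-36,109),(0,-36,124),(0,-36,140),(0,44,109),(0,-16,109),(0,-16,124),(0,64,109),(-117,-12,60),(-117,-12,78)]: print(a,np.round(proj('side',P(*a)),1))
E
```

```text
[[-1.    0.09  0.  ]
 [ 0.09  1.   -0.  ]
 [-0.   -0.   -1.  ]]
(0, -25, 124) [326.3 215.2]
(0, -36, 109) [326.5 222.2]
(0, -36, 124) [326.4 218.5]
(0, -36, 140) [326.3 214.4]
(0, 44, 109) [325.5 199.8]
(0, -16, 109) [326.2 216.4]
(0, -16, 124) [326.2 212.6]
(0, 64, 109) [325.3 194.5]
(-117, -12, 60) [283.6 228.3]
(-117, -12, 78) [283.  224.1]
```

The fingertip passed over the bar. When open, the pads sit higher than I assumed, with the tip at about z 130. I'll go back to y=0 and come down 20 mm lower.

```bash
sed -i 's/c,96)/c,ZT)/; s/^def ysweep/ZT=76\ndef ysweep/' h.py; python3 - <<'E'
from h import *
r.movel(P(-1,0,96),velocity=150); r.grip(76)
for z in (88,82,76): r.movel(P(-1,0,z),velocity=60); show()
q0=r.grab_frame('side')[0]
o=[]
for c in range(2,20,2):
    r.movel(P(-1,c,ZT),velocity=60); f=F()[1]; o.append((c,round(f,1)))
print(o); show(); q1=r.grab_frame('side')[0]; print(meas(3))
f=lambda q: cv2.resize(q[165:265,285:365],None,fx=5,fy=5)
cv2.imwrite('pics/c7.png',np.hstack([f(q0),f(q1)])[:,:,::-1])
E
```

```text
19.83 [-1.5  0.3 87.3] F [0.2 0.5 0. ] w 75.9 gf 0.0
 20.08 [-1.4  0.  81.5] F [ 0.7 -0.1 -0.1] w 75.5 gf 0.0
 20.33 [-1.4  0.  75.5] F [-0.3  0.  -1.2] w 76.1 gf 0.0
[(2, np.float64(-0.4)), (4, np.float64(-0.6)), (6, np.float64(0.3)), (8, np.float64(-3.6)), (10, np.float64(-2.4)), (12, np.float64(-3.0)), (14, np.float64(-3.5)), (16, np.float64(-4.0)), (18, np.float64(-3.8))]
 22.63 [-0.9 18.  76.1] F [ 0.5 -3.8  2.8] w 75.8 gf 1.9
[187.03 109.29  13.92 351.  ]
```

View pics/c7.png

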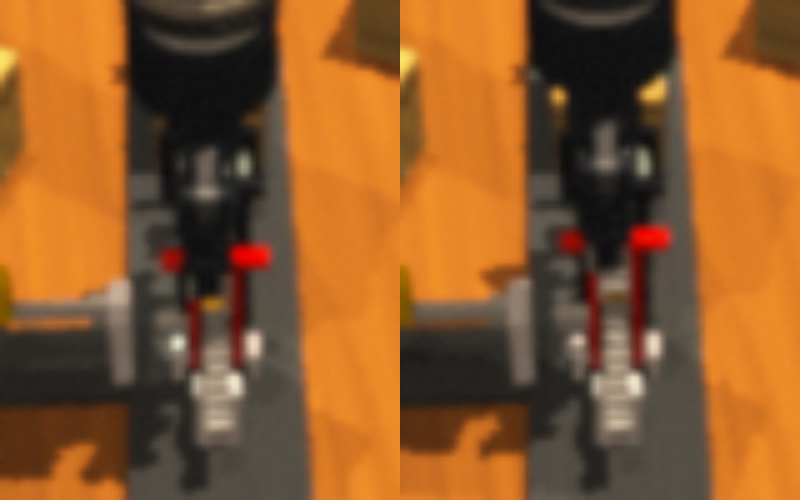

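The finger now engages: contact is at c≈7, and the bar has moved to crop row 238 with 3–4 N. I'll pump.

```bash
cat >> h.py <<'E'
def push(c,v=120): r.movel(P(-1,c,ZT),velocity=v)
E
python3 - <<'E'
from h import *
print('rest/held',meas(2))
for i in range(3):
    push(30); a=F()[1]; push(38.5,60); print('F',round(a,1),F()[1].round(1),meas(1)); push(5,150); print(i,round(r.sense()['clock'],2),meas(2))
E
```

```text
rest/held [187.09 109.26  13.91 349.5 ]
F -4.6 -5.9 [ 186.43 1152.17    0.    353.  ]
0 23.9 [187.04 115.25  12.59 355.5 ]
F -4.1 -6.0 [186.66 123.96  10.16 353.  ]
1 25.07 [187.08 122.94  13.56 355.5 ]
F -3.7 -6.0 [186.56 131.27  12.43 354.  ]
2 26.25 [187.14 131.3   12.35 357.5 ]
```

```bash
cat > st.py <<'E'
from h import *
import sys
def stroke(lim,fmax,back=True):
    push(15)
    for c in np.arange(18,lim+.01,2.5):
        push(c,60); f=np.mean([F()[1]]); m=meas(1); print(c,round(f,1),m)
        if f<-fmax: print('limit'); break
    if back: push(5,150); print('back',round(r.sense()['clock'],2),meas(3))
if __name__=='__main__': stroke(38.5,9)
E
python3 st.py
```

```text
18.0 -3.9 [187.27 131.26  12.46 352.  ]
20.5 -6.3 [187.1  131.61  11.56 350.  ]
23.0 -6.1 [187.44 132.4   11.85 348.  ]
25.5 -6.2 [188.33 133.88  11.7  334.  ]
28.0 -5.9 [188.32 134.42  11.49 331.  ]
30.5 -6.8 [189.15 135.38  12.08 346.  ]
33.0 -7.7 [190.29 136.38  11.17 343.  ]
35.5 -6.3 [190.72 137.18  10.83 333.  ]
38.0 -9.1 [192.12 138.19  11.03 345.  ]
limit
back 29.67 [193.62 138.95  12.93 349.33]
```

```bash
cat >> h.py <<'E'
def Fa(n=8):
    o=[]
    for _ in range(n): r.dwell(.02); o.append(F()[1])
    return round(np.mean(o),2)
E
python3 - <<'E'
from h import *
push(16,150); print(Fa())
for c in np.arange(19,39,2.5):
    push(c,60); f=Fa(); print(c,f,meas(1),round(loc(r.sense()['tcp_pos'])[1],1))
    if f<-10.3: print('lim'); break
show()
p,_=r.grab_frame('top'); cv2.imwrite('pics/c8.png',cv2.resize(p[170:225,240:340],None,fx=7,fy=7)[:,:,::-1])
E
```

```text
-3.01
19.0 -3.71 [193.57 138.97  13.04 345.  ] 18.7
21.5 -4.01 [193.6  138.93  12.94 344.  ] 21.3
24.0 -5.26 [193.6  138.91  12.81 344.  ] 23.6
26.5 -6.15 [193.78 139.31  12.06 345.  ] 25.7
29.0 -6.73 [194.18 140.07  11.09 339.  ] 27.8
31.5 -7.34 [195.04 140.92  11.46 338.  ] 30.0
34.0 -7.72 [195.74 141.85  11.07 345.  ] 32.3
36.5 -8.18 [196.49 143.02  10.48 339.  ] 34.6
 33.67 [-0.8 34.6 76. ] F [ 1.6 -7.7  1.2] w 76.3 gf 4.2
```

View pics/c8.png

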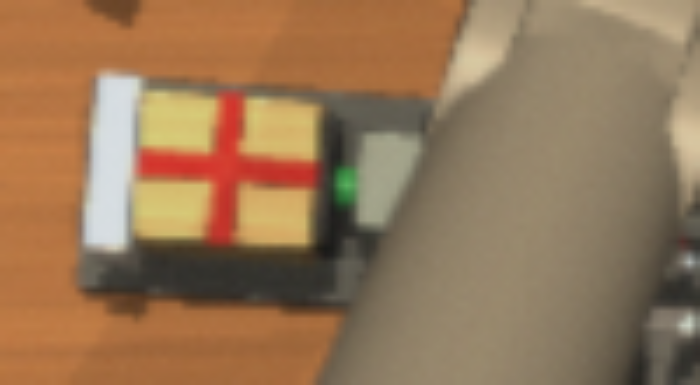

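The crop shows the box almost at the stop, with its left edge at x≈137 against the stop at 130. The plunger at (347,185) is still mostly out. I'll finish this stroke, release, and squeeze again.

```bash
python3 - <<'E'
from h import *
for c in (38.5,40):
    push(c,60); print(c,Fa(),meas(1),round(loc(r.sense()['tcp_pos'])[1],1))
push(5,150); print('back',round(r.sense()['clock'],2),meas(3))
push(16,150)
for c in np.arange(18,42,2):
    push(c,60); f=Fa(5); print(c,f,meas(1),round(loc(r.sense()['tcp_pos'])[1],1))
    if f<-10: print('lim'); break
show()
E
```

```text
38.5 -8.85 [196.71 143.4   10.08 338.  ] 36.4
40 -9.17 [196.17 143.62   9.97 339.  ] 37.6
back 34.97 [196.79 143.05  11.39 340.33]
18 -4.06 [197.09 143.    11.6  338.  ] 17.7
20 -4.34 [197.29 142.98  11.41 342.  ] 19.8
22 -4.94 [196.97 143.06  11.36 339.  ] 21.5
24 -6.12 [197.09 143.18  11.06 336.  ] 23.1
26 -6.33 [196.98 143.44  10.41 337.  ] 24.8
28 -7.02 [197.3  143.61   9.6  338.  ] 26.5
30 -7.87 [196.97 143.99   9.06 337.  ] 28.2
32 -8.38 [197.36 144.5    7.6  340.  ] 29.8
34 -9.37 [196.43 144.77   6.67 341.  ] 31.4
36 -9.86 [196.72 145.05   6.31 339.  ] 33.1
38 -10.81 [196.75 145.37   5.33 340.  ] 34.7
lim
 39.58 [-0.7 34.7 76.2] F [  0.9 -11.6   1.2] w 75.9 gf 5.5
```

The box has stopped at the stop, at y≈197 unchanged. The force is about 11 N and the plunger is roughly half visible. I'll check that it holds steady.

```bash
python3 - <<'E'
from h import *
r.dwell(.3); print(Fa(20),meas(4)); show()
p,_=r.grab_frame('top'); q,_=r.grab_frame('side')
a=cv2.resize(p[170:225,240:340],None,fx=6,fy=6,interpolation=cv2.INTER_CUBIC); b=cv2.resize(q[0:400,160:480],None,fx=.6,fy=.6)
b=cv2.copyMakeBorder(b,0,330-240,0,0,cv2.BORDER_CONSTANT)
cv2.imwrite('pics/c9.png',np.hstack([a,b])[:,:,::-1])
E
```

```text
-10.95 [196.3  145.36   5.35 340.75]
 40.42 [-0.7 34.7 76.1] F [  1.  -10.6   1.2] w 76.3 gf 5.5
```

View pics/c9.png

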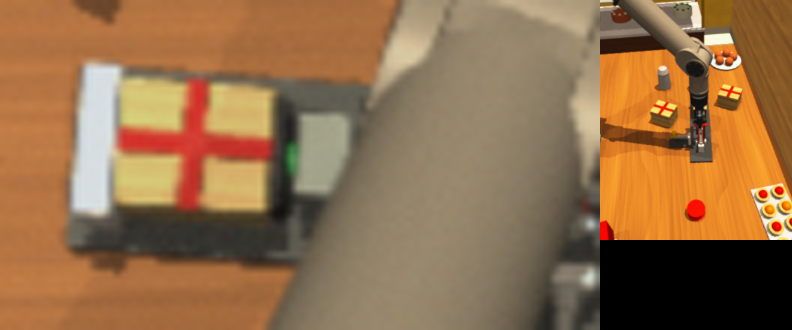

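The box sits flush against the stop at x≈117. The plunger at (292,158) is about half its free width, the force holds steady at 11 N, and the bystanders haven't moved. I'll hand it in.

```bash
python3 -c "
from rig import r
print(r.finish_job())"
```

```text
the job is handed in; nothing more can be done
None
```

The job is handed in: lock at its end stop, box held against the metal stop with the pad about half-way in (estimated 6–7 mm from about 11 N at the trigger and the visible plunger), trigger still squeezed, at about 40 s.

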